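# Fit a handle over the hidden batten of a cabinet front

### The job

The white cabinet front lying on the counter is soft everywhere except over one hidden batten that runs behind it along the grooves. Feel for the batten by pressing gently along the panel, then stand the black handle upright on it, feet down, lying along the grooves and midway along them, and push down on the handle firmly (about 10 N) to prove that it does not give. Leave it standing there, do not crack the soft board by pushing where there is no batten, never push harder than 25 N, and leave the mug, jar and screwdriver alone.

Things in the scene. Friction and masses are not known exactly. Their poses are not given: they have to be found in the camera images.
- panel: White cabinet front, fixed, face up on the counter: 300 mm (x) by 368 mm (y). Origin: centre of its underside, at counter height; z up. A rigid frame 40 mm wide and 46 mm high surrounds the field, 220 (x) by 288 mm (y), of 24 rounded reeds, each 12 mm wide, running along x (the grooves), crests 40 mm above the origin. The board cracks if the handle is pushed 5 mm into it.
- field_mid (a point): Centre of the field at crest height (panel x 0, y 0, z 40 mm). Each reed gives straight down on a spring of 0.35 N per mm, up to 9 mm; closed fingertips bear on two or three reeds, so they sink 1 to 1.5 mm per N on soft board. Over the batten reeds sink 0.2 mm, then meet about 12 N per mm. The band that feels hard to the fingertips is about 45 to 65 mm wide, centred on the batten.
- search_a (a point): Right end of the search line, crest height, panel x 0, y -80 mm. The hidden wooden batten, 26 mm wide (y), 190 mm long (x), lies under the reeds parallel to panel x, centred at x 0 and anywhere in y between search_a and search_b, different each time. It cannot be seen and no pose tells it.
- search_b (a point): Left end of the search line, crest height, panel x 0, y +80 mm. See search_a.
- handle: Loose black bar handle, about 250 g, upright on the counter. Origin: centre of its underside; x along the bar, z up. Bar 150 mm long, 12 mm wide (y), top 42 mm high, middle 36 mm high, free to pinch across y between 12 mm posts at x -55 and +55 mm; under each a foot 30 (x) by 24 (y) by 5 mm. On the batten it stays level, sunk under 1 mm; on soft board it sinks 1.5 to 4 mm by its weight.
- mug: White mug, loose, 82 mm across and 95 mm high; origin at the centre of its underside, z up. To be left alone.
- jar: Amber jar with black cap, loose, 70 mm across and 110 mm high; origin at the centre of its underside, z up. To be left alone.
- screwdriver: Screwdriver lying on the counter along its x axis, loose, about 200 mm long; origin near the middle of its underside. To be left alone.

How it is judged:
On the way:
1. the handle stands on the field, along the grooves, and bears on the panel with more than 8 N while sinking less than 2.5 mm (x of handle in the frame of panel between -0.03 and 0.03 m and y of handle in the frame of panel between -0.13 and 0.13 m and angle between the x axis of handle and the x axis of panel, either way round below 0.15 rad and angle between handle's own z axis and vertical below 0.06 rad and z of handle in the frame of panel between 0.0375 and 0.044 m and contact force between handle and panel above 8 N), for 0.2 s.
At the end, for the whole second after the job is handed in: The handle stands released and still on the reeds: centre within 30 mm of mid-groove and 130 mm of the panel's centre across them, bar within 0.15 rad of the grooves, tilt under 0.06 rad, sunk less than 1.4 mm, as only the batten allows (x of handle in the frame of panel between -0.03 and 0.03 m and y of handle in the frame of panel between -0.13 and 0.13 m and angle between the x axis of handle and the x axis of panel, either way round below 0.15 rad and angle between handle's own z axis and vertical below 0.06 rad and z of handle in the frame of panel between 0.0386 and 0.042 m and linear speed of handle below 0.02 m/s and contact force between handle and panel above 1 N); the robot touches nothing.
It fails at once if the handle is pushed more than 5 mm into the board (cracked) (x of handle in the frame of panel between -0.09 and 0.09 m and y of handle in the frame of panel between -0.13 and 0.13 m and z of handle in the frame of panel below 0.035 m).
It fails at once if the panel is pressed with more than 25 N, by the robot or through the handle (contact force between any of handle, the arm, the fingers and panel above 25 N).
It fails at once if the mug, jar or screwdriver is moved by more than 20 mm (distance of any of mug, jar, screwdriver from where it was at the start of the episode above 0.02 m).
It also fails if it takes over 72 s, if anything falls off the work surface, if the arm or the gripper's body presses on something with over 40 N, if the wrist force passes 120 N, or if a joint passes its speed limit or range.

### The arm

A 6-joint arm with a two-finger parallel gripper is mounted at the origin on the work surface. World frame = base frame: x ahead of the robot, y to its left, z up, the work surface at z = 0. Lengths are in m, angles in rad, forces in N, time in s.
With the tool pointing down it reaches from about 0.375 to 0.825 m from the base axis. Payload 5.5 kg.
Tool frame: the origin (TCP) lies on the centre line of the jaws, within the pads' length; the fingertips stand 11 mm ahead of it and the grasp point (between the pads) lies 8 mm behind it; z points along the fingers, y is the line along which they close (so a half turn about z gives the same grasp; the last joint's range is limited). The gripper opens to 85 mm and grips with 20 to 120 N. Pads are 22 mm wide; open, the fingers measure 114 mm over their backs; the gripper's body (76 mm by 85 mm) begins 54 mm behind the grasp point. The pads swing forward as they close: fully open they stand 13 mm farther back than shut.
Start: joints at [1.278, 0.314, -0.047, 1.21, 0, 1.571], TCP at [0.173, 0.574, 0.242] pointing down, gripper open.
Joint ranges: [-2.67, 2.67], [-0.69, 1.73], [-1.03, 1.25], [-2.08, 2.16], [-1.42, 1.45], [-3.14, 3.14]. Speed limits (rad/s): [2.39, 2.39, 3.01, 3.14, 3.14, 3.14].

### API

Orientations are given as a unit quaternion [w, x, y, z].
In Python, from bench import robot, optics gives the robot as it stands. The module is installed in compiled form; this text tells all that it offers.
- The arm moves only by the tool step_arm, never from a script. Its argument "moves" is a list of rows, each a list of 5 numbers: the gripper's target within -1 to 1 (shut at 1, half-way at 0, fully open at -1), then the shift along the tool's x, y, z in m, then the turn about the tool's z in rad. A call has 1 to 5 rows; each row is the pose to reach, as a shift and turn from the pose commanded when the call began, along the tool's axes at that moment; what a row does not reach only later rows make up. A row lasts 1/8 s, in which the tool goes at most 62.5 mm and 10.7 degrees, less where a joint would pass 70% of its speed; a pose out of reach is approached as far as the arm can. A call with a gripper value outside its range is refused whole. The fingers move at their own pace and stop on an object; "grip_force" is the grip in N (left out, the last holds). Time passes only in rows, so rows that repeat a pose let the fingers close. It gives the time, the measured TCP pose, the force, the opening and the grip force at its end, in the units of the state.
- robot.get_obs(): the state, without advancing time (a new reading comes with each control period).
- optics.snapshot(name): name is "side" or "top" or "wrist"; returns (picture, depth): 384x512x3 uint8, red, green, blue; 384x512 float32, m along the optical axis (not along the pixel's ray), 0 where there is no reading.
- optics.camera_info(name): a dict with "intrinsics" (3x3 intrinsics, pixels), "k1" (the pictures are not rectified: a ray, as slopes to the right and down, at radius r is drawn at 1 + k1 r^2 times it, then the intrinsics apply), "rvec" (rotation vector, rad) and "tvec" (3), from world to camera coordinates, as OpenCV has them. Camera axes: x right, y down, z forward; pixel columns grow to the right and rows downward; lengths in m; the calibration is good to about 2 mm. A picture is of the moment at which its call begins: read the wrist's pose just before it. camera_info takes no time and is no camera call; for the wrist camera it gives the pose at the moment of the call.
- robot.sign_off(): hands the job in; it is judged then, once.
The state is a dict: "time_s": time; "joints": joint angles; "dq": joint speeds; "tau": joint torques, N m; "tcp_pos": TCP position; "tcp_rot": TCP orientation; "ft_force": force on the tool from outside, world axes, zero at the start; "moment": the same for the moment, N m; "opening": finger opening in m; "finger_force": force on a finger pad.
Only numpy, scipy, OpenCV 4.12 (cv2) and the standard library are available. Lean on these libraries where they do the work, as an engineer would, in place of code of your own. Each camera call takes 0.05 s, during which the arm holds its last target. There are 200 camera calls.

## Working session

There is one attempt and no reset: what is moved stays moved. The work goes in short steps, Python scripts to look and compute and a tool call to move; the robot and the scene stay as the last step left them, time stands still between calls to the robot, and variables do not carry over. Pictures are saved under pics/ and viewed, at most 10 in all, crops included, and the job is handed in when it is done.

Besides the shell and the picture viewer there is one more tool, called after "Call:" in YAML: its name, and indented under it one key for each argument. step_arm: Moves the arm, as the interface text tells. Its arguments: {"type":"object","properties":{"moves":{"type":"array","items":{"type":"array","items":{"type":"number"}}},"grip_force":{"type":"number"}},"required":["moves"]}

```bash
mkdir -p pics
cat > h.py <<'E'
import numpy as np, cv2
from bench import robot, optics
def cloud(name):
    ci=optics.camera_info(name); im,d=optics.snapshot(name)
    K=np.array(ci["intrinsics"]); R=cv2.Rodrigues(np.array(ci["rvec"],float))[0]; t=np.array(ci["tvec"],float)
    v,u=np.mgrid[0:384,0:512].astype(float)
    n=cv2.undistortPoints(np.stack([u,v],-1).reshape(-1,1,2),K,np.array([ci["k1"],0,0,0],float)).reshape(384,512,2)
    P=np.dstack([n[...,0]*d,n[...,1]*d,d])
    W=(P-t.ravel())@R
    W[d==0]=np.nan
    return im,W
def save(im,f): cv2.imwrite(f,cv2.cvtColor(im,cv2.COLOR_RGB2BGR))
E
python3 - <<'E'
from h import *
o=robot.get_obs(); print({k:np.round(v,4) for k,v in o.items()})
im,W=cloud("top"); save(im,"pics/top.png"); np.save("top.npy",W)
im,W=cloud("side"); save(im,"pics/side.png"); np.save("side.npy",W)
E
```

```text
{'time_s': np.float64(0.0), 'joints': array([ 1.278 ,  0.3142, -0.0481,  1.2102,  0.    ,  1.5708]), 'dq': array([-0.0011,  0.0021,  0.0013, -0.0008, -0.0016,  0.0019]), 'tau': array([-5.00000e-04, -5.39579e+01,  3.39756e+01,  1.88000e-02,
       -2.00000e-04,  0.00000e+00]), 'tcp_pos': array([0.173 , 0.5739, 0.2414]), 'tcp_rot': array([-1.000e-04,  1.459e-01,  9.893e-01, -8.000e-04]), 'ft_force': array([-0.5869,  0.5366,  0.0723]), 'moment': array([-0.0342,  0.0213,  0.0365]), 'finger_force': np.float64(0.0), 'opening': np.float64(0.0855)}
```

View pics/top.png

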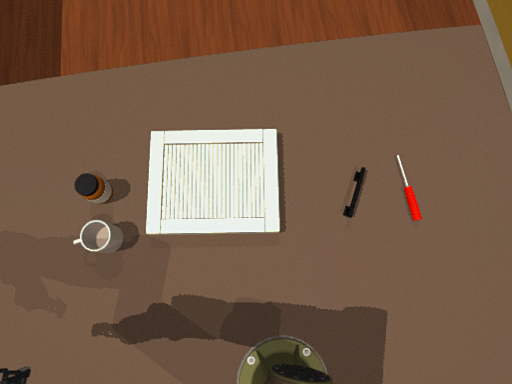

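The top view shows the panel around (213,182), the handle from (348,214) to (363,170), the screwdriver at (408,188), and the jar and mug at the left. I'll measure the panel and handle next.

Run:
```python
from h import *
W=np.load("top.npy"); im=cv2.imread("pics/top.png")
def rect(m,n):
    p=W[m][:,:2]; r=cv2.minAreaRect((p*1000).astype(np.float32)); print(n,len(p),np.round(r[0],1),np.round(r[1],1),round(r[2],2),np.round(np.nanpercentile(W[m][:,2],[5,50,95]),4)); return r
v,u=np.mgrid[0:384,0:512]
z=W[...,2]
pan=(u>135)&(u<292)&(v>115)&(v<245)&(z>0.030)&(z<0.06)
rect(pan,"panel30+")
fr=pan&(z>0.0435); print(fr.sum())
# corners in pixels, edge fits
p=W[pan][:,:2]; 
c=cv2.boxPoints(cv2.minAreaRect((p*1000).astype(np.float32))); print(np.round(c,1))
han=(u>338)&(u<375)&(v>160)&(v<225)&(im.max(2)<45)
rect(han,"handle dark"); rect(han&(z>0.03),"handle high")
for n,m in(("mug",(u>75)&(u<125)&(v>215)&(v<258)&(z>.06)),("jar",(u>70)&(u<112)&(v>165)&(v<207)&(z>.06)),("sd",(u>390)&(u<425)&(v>150)&(v<225)&(z>.008))): rect(m,n)
print("counter",np.nanmedian(z[260:290,380:450]), np.nanmedian(z[150:210,170:255]))
W=np.load("side.npy"); im=cv2.imread("pics/side.png");z=W[...,2]
rect((abs(W[...,0]-.5)<.3)&(abs(W[...,1]+.25)<.12)&(im.max(2)<45)&(z>.03)&(z<.05),"side handle")
```

```text
panel30+ 13309 [570.2 114.9] [366.7 303.2] 82.83 [0.0364 0.0414 0.0479]
5170
[[396.9 -48.1]
 [697.8 -86. ]
 [743.6 277.9]
 [442.7 315.7]]
handle dark 298 [ 478.6 -280.4] [ 18.7 146.4] 62.48 [0.0029 0.0406 0.0438]
handle high 226 [ 477.1 -282.9] [ 12.8 146.9] 62.36 [0.0369 0.0413 0.044 ]
mug 475 [451.  437.7] [88.6 80.2] 59.46 [0.0629 0.0841 0.0963]
jar 662 [586.9 445.3] [66.8 65.8] 21.36 [0.066  0.1087 0.1121]
sd 379 [ 474.7 -444.3] [200.1  24.9] 1.74 [0.0121 0.0209 0.0271]
counter -0.00039422773015489464 0.039282856532617476
side handle 178 [ 477.2 -289.8] [  6.7 140.6] 62.43 [0.0327 0.041  0.0444]
```

View pics/side.png

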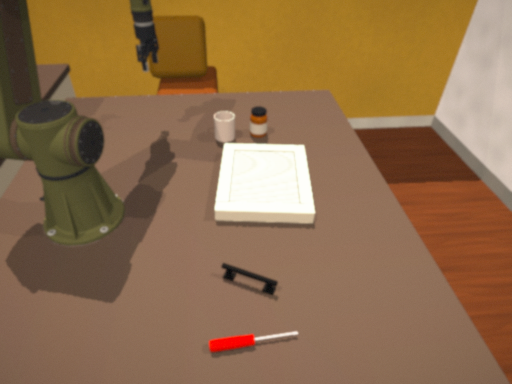

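The side view matches: panel near (265,180), handle (249,279), screwdriver (253,342). The panel measures 367x303, which fits the given size, with its centre at (570,115) and grooves at -7.2°. The handle is at (477,-283), heading -27.6°. I'll move over the search line with the fingers shut.

Call:
step_arm:
  moves:
    - [1, -0.499, -0.246, 0, -0.168]
    - [1, -0.499, -0.246, 0, -0.168]
    - [1, -0.499, -0.246, 0, -0.168]
    - [1, -0.499, -0.246, 0, -0.168]
    - [1, -0.499, -0.246, 0, -0.168]

```text
time_s: 0.72
tcp_pos: [0.4027, 0.3596, 0.2421]
tcp_rot: [-0.0, 0.062, 0.998, -0.0]
ft_force: [0.6, 1.6, -0.2]
opening: 0.0004
finger_force: 0.0
```

```bash
cat >> h.py <<'E'
C=np.array([.5702,.1149]); A=np.radians(-7.17); EX=np.array([np.cos(A),np.sin(A)]); EY=np.array([-EX[1],EX[0]])
def go(xy,z,head):
    from scipy.spatial.transform import Rotation as Ro
    o=robot.get_obs(); q=o["tcp_rot"]; R=Ro.from_quat([q[1],q[2],q[3],q[0]]).as_matrix()
    d=R.T@(np.array([*xy,z])-o["tcp_pos"]); h=np.arctan2(R[1,1],R[0,1])
    t=-(np.radians(head)-h); t=(t+np.pi/2)%np.pi-np.pi/2
    p=o["tcp_pos"]; print("t",round(o["time_s"],2),"tcp",np.round(p*1000,1),"panel",np.round((p[:2]-C)@np.array([EX,EY]).T*1000,1),"F",np.round(o["ft_force"],2),"shift mm",np.round(d*1000,1),"turn",round(t,4),"tilt",np.round(R[:,2],3),"open",o["opening"])
E
python3 -c "
from h import *
go(C+.08*EY,.075,82.83)"
```

```text
t 0.72 tcp [402.7 359.6 242.1] panel [-196.7  221.9] F [ 0.58  1.64 -0.22] shift mm [-196.7 -142.   167.1] turn 0.0006 tilt [-0. -0. -1.] open 0.0004028240004150017
```

Call:
step_arm:
  moves:
    - [1, -0.197, -0.142, 0.0, 0]
    - [1, -0.197, -0.142, 0.0, 0]
    - [1, -0.197, -0.142, 0.0, 0]
    - [1, -0.197, -0.142, 0.05, 0]
    - [1, -0.197, -0.142, 0.11, 0]

```text
time_s: 1.35
tcp_pos: [0.5828, 0.1944, 0.1387]
tcp_rot: [0.003, 0.064, 0.998, 0.001]
ft_force: [0.3, 0.7, -1.6]
opening: 0.0002
finger_force: 0.0
```

```bash
python3 -c "
from h import *
go(C+.08*EY,.055,82.83)"
```

```text
t 1.35 tcp [582.8 194.4 138.7] panel [ 2.5 80.5] F [ 0.29  0.72 -1.57] shift mm [ 3.  -0.6 83.7] turn -0.0036 tilt [ 0.005  0.001 -1.   ] open 0.00023636311284237527
```

Call:
step_arm:
  moves:
    - [1, 0, 0, 0.04, 0]
    - [1, 0, 0, 0.07, 0]
    - [1, 0, 0, 0.075, 0]
    - [1, 0, 0, 0.075, 0]
    - [1, 0, 0, 0.075, 0]

```text
time_s: 1.98
tcp_pos: [0.5801, 0.1969, 0.0651]
tcp_rot: [0.001, 0.062, 0.998, 0.001]
ft_force: [0.1, 0.0, 0.2]
opening: 0.0002
finger_force: 0.0
```

Call:
step_arm:
  moves:
    - [1, 0, 0, 0.001, 0]
    - [1, 0, 0, 0.002, 0]
    - [1, 0, 0, 0.003, 0]
    - [1, 0, 0, 0.003, 0]

```text
time_s: 2.48
tcp_pos: [0.5787, 0.1964, 0.0604]
tcp_rot: [-0.0, 0.062, 0.998, -0.0]
ft_force: [-0.0, 0.8, -0.5]
opening: -0.0
finger_force: 0.0
```

Call:
step_arm:
  moves:
    - [1, 0, 0, 0.004, 0]
    - [1, 0, 0, 0.008, 0]
    - [1, 0, 0, 0.008, 0]
    - [1, 0, 0, 0.008, 0]

```text
time_s: 2.98
tcp_pos: [0.5788, 0.1964, 0.0523]
tcp_rot: [-0.0, 0.062, 0.998, -0.0]
ft_force: [-0.2, -0.1, 0.3]
opening: -0.0003
finger_force: 0.0
```

Call:
step_arm:
  moves:
    - [1, 0, 0, 0.001, 0]
    - [1, 0, 0, 0.001, 0]
    - [1, 0, 0, 0.001, 0]

```text
time_s: 3.35
tcp_pos: [0.5789, 0.1964, 0.0515]
tcp_rot: [0.0, 0.062, 0.998, 0.0]
ft_force: [0.3, 0.7, -0.1]
opening: -0.0
finger_force: 0.0
```

Call:
step_arm:
  moves:
    - [1, 0, 0, 0.0007, 0]
    - [1, 0, 0, 0.0007, 0]
    - [1, 0, 0, 0.0007, 0]

```text
time_s: 3.72
tcp_pos: [0.5789, 0.1964, 0.0508]
tcp_rot: [0.0, 0.062, 0.998, 0.0]
ft_force: [-0.1, 0.6, 0.3]
opening: 0.0003
finger_force: 0.1
```

Call:
step_arm:
  moves:
    - [1, 0, 0, 0.0007, 0]
    - [1, 0, 0, 0.0007, 0]
    - [1, 0, 0, 0.0007, 0]

```text
time_s: 4.1
tcp_pos: [0.5789, 0.1964, 0.0501]
tcp_rot: [0.0, 0.062, 0.998, 0.0]
ft_force: [0.3, -0.1, 0.9]
opening: 0.0
finger_force: 0.3
```

Call:
step_arm:
  moves:
    - [1, 0, 0, 0.0007, 0]
    - [1, 0, 0, 0.0007, 0]
    - [1, 0, 0, 0.0007, 0]

```text
time_s: 4.47
tcp_pos: [0.5789, 0.1964, 0.0494]
tcp_rot: [0.0, 0.062, 0.998, 0.0]
ft_force: [0.1, 0.1, 0.9]
opening: 0.0
finger_force: 0.6
```

Call:
step_arm:
  moves:
    - [1, 0, 0, 0.0007, 0]
    - [1, 0, 0, 0.0007, 0]
    - [1, 0, 0, 0.0007, 0]

```text
time_s: 4.85
tcp_pos: [0.5789, 0.1964, 0.0487]
tcp_rot: [0.0, 0.062, 0.998, 0.0]
ft_force: [0.0, -0.4, 2.3]
opening: -0.0003
finger_force: 0.8
```

Soft at y=+82 (contact at TCP z ≈ 51). From here I step along in 20–25 mm probes to TCP z 50.2.

Call:
step_arm:
  moves:
    - [1, 0, 0, -0.005, 0]
    - [1, 0, -0.022, -0.005, 0]
    - [1, 0, -0.022, -0.004, 0]
    - [1, 0, -0.022, -0.0015, 0]
    - [1, 0, -0.022, -0.0015, 0]

```text
time_s: 5.48
tcp_pos: [0.5761, 0.1739, 0.0503]
tcp_rot: [0.0, 0.063, 0.998, -0.001]
ft_force: [-0.7, -3.0, 4.7]
opening: 0.0001
finger_force: 2.4
```

Call:
step_arm:
  moves:
    - [1, 0, 0, -0.0035, 0]
    - [1, 0, -0.02, -0.0035, 0]
    - [1, 0, -0.02, -0.0025, 0]
    - [1, 0, -0.02, 0, 0]
    - [1, 0, -0.02, 0, 0]

```text
time_s: 6.1
tcp_pos: [0.5736, 0.1543, 0.0504]
tcp_rot: [0.0, 0.062, 0.998, -0.0]
ft_force: [-1.6, -1.7, 4.3]
opening: -0.0001
finger_force: 2.4
```

Call:
step_arm:
  moves:
    - [1, 0, 0, -0.0035, 0]
    - [1, 0, -0.02, -0.0035, 0]
    - [1, 0, -0.02, -0.0025, 0]
    - [1, 0, -0.02, 0, 0]
    - [1, 0, -0.02, 0, 0]

```text
time_s: 6.72
tcp_pos: [0.5712, 0.1345, 0.0503]
tcp_rot: [0.0, 0.062, 0.998, -0.0]
ft_force: [-2.0, -1.9, 4.3]
opening: 0.0002
finger_force: 2.3
```

Call:
step_arm:
  moves:
    - [1, 0, 0, -0.0035, 0]
    - [1, 0, -0.02, -0.0035, 0]
    - [1, 0, -0.02, -0.0025, 0]
    - [1, 0, -0.02, 0, 0]
    - [1, 0, -0.02, 0, 0]

```text
time_s: 7.35
tcp_pos: [0.5686, 0.115, 0.0499]
tcp_rot: [-0.0, 0.062, 0.998, -0.0]
ft_force: [0.3, -0.8, -0.1]
opening: -0.0003
finger_force: 0.4
```

Call:
step_arm:
  moves:
    - [1, 0, 0, -0.0035, 0]
    - [1, 0, -0.02, -0.0035, 0]
    - [1, 0, -0.02, -0.0025, 0]
    - [1, 0, -0.02, 0, 0]
    - [1, 0, -0.02, 0, 0]

```text
time_s: 7.98
tcp_pos: [0.5661, 0.0951, 0.05]
tcp_rot: [-0.0, 0.062, 0.998, -0.0]
ft_force: [-0.5, -2.0, 0.4]
opening: -0.0002
finger_force: 0.6
```

Call:
step_arm:
  moves:
    - [1, 0, 0, -0.0035, 0]
    - [1, 0, 0.03, -0.0035, 0]
    - [1, 0, 0.03, -0.0025, 0]
    - [1, 0, 0.03, 0, 0]
    - [1, 0, 0.03, 0, 0]

```text
time_s: 8.6
tcp_pos: [0.5696, 0.1245, 0.0499]
tcp_rot: [-0.0, 0.063, 0.998, -0.0]
ft_force: [-0.4, 0.7, 1.3]
opening: 0.0002
finger_force: 0.4
```

Call:
step_arm:
  moves:
    - [1, 0, 0.005, -0.0035, 0]
    - [1, 0, 0.06, -0.0035, 0]
    - [1, 0, 0.06, -0.0025, 0]
    - [1, 0, 0.06, 0, 0]
    - [1, 0, 0.06, 0, 0]

```text
time_s: 9.22
tcp_pos: [0.577, 0.1837, 0.0499]
tcp_rot: [-0.0, 0.063, 0.998, -0.0]
ft_force: [-0.0, 0.8, 0.8]
opening: -0.0002
finger_force: 0.4
```

```bash
python3 -c "
from h import *
go(C+.08*EY,.0502,82.83)"
```

```text
t 9.22 tcp [577.  183.7  49.9] panel [-1.9 69.1] F [-0.04  0.85  0.79] shift mm [-1.9 10.9 -0.3] turn -0.0005 tilt [-0.001 -0.    -1.   ] open -0.00020750244569547912
```

Call:
step_arm:
  moves:
    - [1, 0, 0, -0.0035, 0]
    - [1, 0, -0.005, -0.0035, 0]
    - [1, 0, -0.005, -0.0025, 0]
    - [1, 0, -0.005, 0, 0]
    - [1, 0, -0.005, 0, 0]

```text
time_s: 9.85
tcp_pos: [0.5767, 0.1794, 0.0499]
tcp_rot: [-0.0, 0.062, 0.998, -0.0]
ft_force: [0.3, 0.2, -0.4]
opening: 0.0003
finger_force: 0.4
```

Call:
step_arm:
  moves:
    - [1, 0, 0, -0.0035, 0]
    - [1, 0, -0.0495, -0.0035, 0]
    - [1, 0, -0.0495, -0.0025, 0]
    - [1, 0, -0.0495, 0, 0]
    - [1, 0, -0.0495, 0, 0]

```text
time_s: 10.48
tcp_pos: [0.5708, 0.1308, 0.0501]
tcp_rot: [0.0, 0.062, 0.998, -0.0]
ft_force: [0.8, -1.8, 1.1]
opening: 0.0001
finger_force: 0.9
```

Call:
step_arm:
  moves:
    - [1, 0, 0, -0.04, 0]
    - [1, 0, 0, -0.1, 0]
    - [-1, 0, -0.03, -0.12, 0]
    - [-1, 0, -0.08, -0.12, 0]
    - [-1, 0, -0.14, -0.12, 0]

```text
time_s: 11.1
tcp_pos: [0.5538, -0.0083, 0.1708]
tcp_rot: [0.001, 0.061, 0.998, 0.0]
ft_force: [0.7, -0.7, -0.1]
opening: 0.0543
finger_force: 0.0
```

```bash
python3 -c "
from h import *
go((.477,-.283),.17,62.4)"
```

```text
t 11.1 tcp [553.8  -8.3 170.8] panel [  -0.9 -124.3] F [ 0.65 -0.66 -0.06] shift mm [  42.9 -282.     0.6] turn 0.3602 tilt [ 0.002  0.    -1.   ] open 0.05430764949353945
```

Hard band ≈ 17–62 mm, so the batten centre is at y ≈ 39 mm. Now I go to the handle.

Call:
step_arm:
  moves:
    - [-1, 0.009, -0.06, 0, 0.1]
    - [-1, 0.018, -0.12, 0, 0.2]
    - [-1, 0.027, -0.18, 0, 0.36]
    - [-1, 0.043, -0.272, 0, 0.36]
    - [-1, 0.043, -0.272, 0, 0.36]

```text
time_s: 11.72
tcp_pos: [0.4762, -0.2751, 0.1703]
tcp_rot: [0.0, 0.241, 0.971, -0.0]
ft_force: [0.2, -0.3, -0.1]
opening: 0.0855
finger_force: 0.0
```

Call:
step_arm:
  moves:
    - [-1, 0, 0, 0, 0]
    - [-1, 0, 0, 0, 0]

```text
time_s: 11.98
tcp_pos: [0.477, -0.2721, 0.17]
tcp_rot: [-0.0, 0.24, 0.971, 0.0]
ft_force: [0.3, -0.0, 0.1]
opening: 0.0854
finger_force: 0.0
```

Run:
```python
from h import *
go((.477,-.283),.17,62.4)
im,W=cloud("wrist"); save(im,"pics/wrist.png")
z=W[...,2]; m=(im.max(2)<60)&(z>.034)&(z<.05)&(np.hypot(W[...,0]-.477,W[...,1]+.283)<.12)
r=cv2.minAreaRect((W[m][:,:2]*1000).astype(np.float32)); print(m.sum(),r,np.nanpercentile(z[m],[5,50,95]))
```

```text
t 11.97 tcp [ 477.  -272.1  170. ] panel [ -44.1 -395.6] F [ 0.25 -0.03  0.08] shift mm [-5.  -9.7  0. ] turn -0.0023 tilt [ 0.     0.001 -1.   ] open 0.08543845626068998
1736 ((479.1007995605469, -284.93048095703125), (12.095016479492188, 147.54904174804688), 62.53998947143555) [0.03907124 0.04115921 0.04247333]
```

View pics/wrist.png

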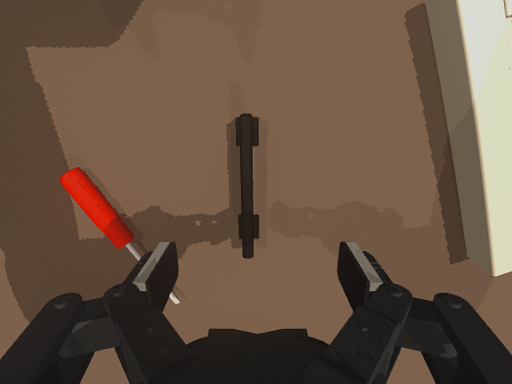

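The wrist view shows the handle clear of everything, centre (247,187), with the screwdriver well off to the left at (120,235). The handle is at (479,-285), heading -27.5°. I'll descend and grip.

Call:
step_arm:
  moves:
    - [-1, -0.0077, -0.0105, 0.02, 0]
    - [-1, -0.0077, -0.0105, 0.06, 0]
    - [-1, -0.0077, -0.0105, 0.11, 0]
    - [-1, -0.0077, -0.0105, 0.14, 0]
    - [-1, -0.0077, -0.0105, 0.142, 0]

```text
time_s: 12.65
tcp_pos: [0.4772, -0.2834, 0.026]
tcp_rot: [-0.002, 0.239, 0.971, 0.001]
ft_force: [0.6, -0.0, 0.3]
opening: 0.0855
finger_force: 0.0
```

Call:
step_arm:
  moves:
    - [-1, 0, 0, 0, 0]
    - [-0.3, 0, 0, 0, 0]

```text
time_s: 12.9
tcp_pos: [0.4801, -0.2863, 0.0299]
tcp_rot: [0.001, 0.24, 0.971, -0.0]
ft_force: [-0.0, 0.1, -1.4]
opening: 0.0698
finger_force: 0.0
```

```bash
python3 -c "
from h import *
go((.479,-.285),.028,62.5)"
```

```text
t 12.9 tcp [ 480.1 -286.3   29.9] panel [ -39.3 -409.4] F [-0.01  0.06 -1.35] shift mm [1.6 0.7 1.9] turn -0.0042 tilt [ 0.003 -0.002 -1.   ] open 0.06979403920147
```

Call:
step_arm:
  moves:
    - [0.5, 0, 0, 0, 0]
    - [1, 0, 0, 0, 0]
    - [1, 0, 0, 0, 0]
    - [1, 0, 0, 0, 0]
    - [1, 0, 0, 0, 0]
  grip_force: 60

```text
time_s: 13.52
tcp_pos: [0.4787, -0.286, 0.0284]
tcp_rot: [0.0, 0.24, 0.971, -0.0]
ft_force: [-1.7, 0.8, 4.0]
opening: 0.0108
finger_force: 59.6
```

Call:
step_arm:
  moves:
    - [1, 0, 0, -0.03, 0]
    - [1, 0, 0, -0.08, 0]
    - [1, 0, 0, -0.12, 0]
    - [1, 0, 0, -0.12, 0]

```text
time_s: 14.02
tcp_pos: [0.4804, -0.2871, 0.1508]
tcp_rot: [0.003, 0.24, 0.971, -0.001]
ft_force: [-0.2, -0.5, -3.8]
opening: 0.0112
finger_force: 59.0
```

Run:
```python
from h import *
go(C+.0393*EY,.15,82.83)
im,W=cloud("wrist"); save(im,"pics/wrist2.png")
```

```text
t 14.03 tcp [ 480.4 -287.1  150.8] panel [ -38.9 -410.1] F [-0.24 -0.48 -3.75] shift mm [121.8 434.3   0. ] turn -0.3598 tilt [ 0.005 -0.003 -1.   ] open 0.011230955216413301
```

View pics/wrist2.png

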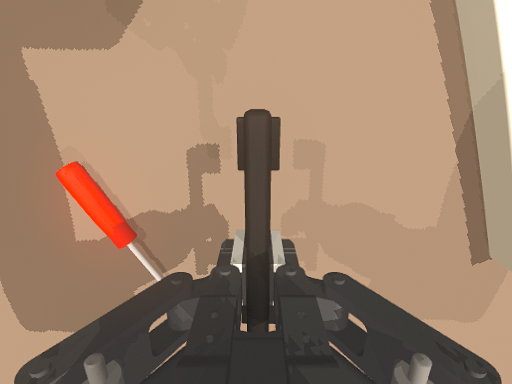

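The wrist view shows the handle pinched straight and level, centred between the pads at (258,240). I'll carry it over.

Call:
step_arm:
  moves:
    - [1, 0.0168, 0.06, 0, -0.08]
    - [1, 0.0336, 0.12, 0, -0.17]
    - [1, 0.0504, 0.18, 0, -0.26]
    - [1, 0.0672, 0.24, 0, -0.36]
    - [1, 0.084, 0.3, 0, -0.36]

```text
time_s: 14.7
tcp_pos: [0.5425, 0.0205, 0.1455]
tcp_rot: [-0.002, 0.062, 0.998, -0.0]
ft_force: [1.5, 0.4, -2.5]
opening: 0.0109
finger_force: 59.4
```

```bash
python3 -c "
from h import *
go(C+.0393*EY,.12,82.83)"
```

```text
t 14.7 tcp [542.5  20.5 145.5] panel [-15.7 -97.1] F [ 1.51  0.37 -2.52] shift mm [-16.  136.4  25.3] turn 0.001 tilt [-0.004 -0.    -1.   ] open 0.010919102902477303
```

Call:
step_arm:
  moves:
    - [1, -0.01, 0.06, 0, 0]
    - [1, -0.016, 0.11, 0, 0]
    - [1, -0.016, 0.126, 0.02, 0]
    - [1, -0.016, 0.126, 0.025, 0]
    - [1, -0.016, 0.126, 0.025, 0]

```text
time_s: 15.32
tcp_pos: [0.5739, 0.1407, 0.1211]
tcp_rot: [-0.002, 0.063, 0.998, -0.001]
ft_force: [0.2, -0.3, -2.9]
opening: 0.0112
finger_force: 59.5
```

Call:
step_arm:
  moves:
    - [1, 0, 0, 0, 0]
    - [1, 0, 0, 0, 0]

```text
time_s: 15.58
tcp_pos: [0.576, 0.1409, 0.1237]
tcp_rot: [0.0, 0.063, 0.998, 0.0]
ft_force: [1.2, 0.1, -2.7]
opening: 0.0111
finger_force: 59.6
```

```bash
python3 -c "
from h import *
go(C+.0393*EY,.075,82.83)"
```

```text
t 15.57 tcp [576.  140.9 123.7] panel [ 2.5 26.5] F [ 1.2   0.11 -2.7 ] shift mm [ 2.5 12.8 48.7] turn -0.001 tilt [ 0.001  0.    -1.   ] open 0.01110803538356738
```

Height is now 123.7 mm, with contact expected at about 68.4. I go to 71 mm first.

Call:
step_arm:
  moves:
    - [1, 0.0025, 0.0128, 0, 0]
    - [1, 0.0025, 0.0128, 0.02, 0]
    - [1, 0.0025, 0.0128, 0.04, 0]
    - [1, 0.0025, 0.0128, 0.05, 0]
    - [1, 0.0025, 0.0128, 0.0525, 0]

```text
time_s: 16.2
tcp_pos: [0.5744, 0.155, 0.0703]
tcp_rot: [-0.0, 0.062, 0.998, -0.0]
ft_force: [0.6, 0.1, -3.1]
opening: 0.0108
finger_force: 59.5
```

Call:
step_arm:
  moves:
    - [1, 0, 0, 0, 0]
    - [1, 0, 0, 0, 0]
    - [1, 0, 0, 0, 0]

```text
time_s: 16.58
tcp_pos: [0.5752, 0.1548, 0.0712]
tcp_rot: [0.0, 0.062, 0.998, 0.0]
ft_force: [0.5, -0.1, -3.4]
opening: 0.0109
finger_force: 59.5
```

```bash
python3 -c "
from h import *
go(C+.0393*EY,.0684,82.83)"
```

```text
t 16.57 tcp [575.2 154.8  71.2] panel [-0.1 40.2] F [ 0.46 -0.1  -3.41] shift mm [-0.1 -0.9  2.8] turn 0.0002 tilt [ 0.001  0.    -1.   ] open 0.010852280067684274
```

Call:
step_arm:
  moves:
    - [1, 0, -0.001, 0.001, 0]
    - [1, 0, -0.001, 0.002, 0]
    - [1, 0, -0.001, 0.0027, 0]
    - [1, 0, -0.001, 0.0027, 0]

```text
time_s: 17.08
tcp_pos: [0.5745, 0.1537, 0.0681]
tcp_rot: [-0.0, 0.062, 0.998, -0.0]
ft_force: [-1.2, 0.8, -1.3]
opening: 0.0107
finger_force: 59.9
```

Call:
step_arm:
  moves:
    - [1, 0, 0, 0.0003, 0]
    - [1, 0, 0, 0.0003, 0]

```text
time_s: 17.32
tcp_pos: [0.5746, 0.1537, 0.0679]
tcp_rot: [0.0, 0.062, 0.998, 0.0]
ft_force: [-0.9, -0.6, 0.9]
opening: 0.0108
finger_force: 60.1
```

Call:
step_arm:
  moves:
    - [1, 0, 0, 0.0002, 0]
    - [1, 0, 0, 0.0002, 0]

```text
time_s: 17.58
tcp_pos: [0.5746, 0.1538, 0.0677]
tcp_rot: [0.0, 0.062, 0.998, 0.0]
ft_force: [-3.1, -0.6, 2.7]
opening: 0.011
finger_force: 60.4
```

Stiff: about 6 N at roughly 0.6 mm sink. I keep pushing gently.

Call:
step_arm:
  moves:
    - [1, 0, 0, 0.0003, 0]
    - [1, 0, 0, 0.0003, 0]

```text
time_s: 17.82
tcp_pos: [0.5746, 0.1538, 0.0675]
tcp_rot: [0.0, 0.062, 0.998, 0.0]
ft_force: [-2.3, -0.2, 4.8]
opening: 0.0104
finger_force: 60.7
```

Call:
step_arm:
  moves:
    - [1, 0, 0, 0.0002, 0]
    - [1, 0, 0, 0.0003, 0]
    - [1, 0, 0, 0.0003, 0]
    - [1, 0, 0, 0.0003, 0]

```text
time_s: 18.32
tcp_pos: [0.5746, 0.1538, 0.0674]
tcp_rot: [0.0, 0.062, 0.998, 0.0]
ft_force: [-3.5, 0.2, 7.1]
opening: 0.0108
finger_force: 60.9
```

Contact is about 10 N. I push slightly more and hold.

Call:
step_arm:
  moves:
    - [1, 0, 0, 0.0002, 0]
    - [1, 0, 0, 0.0003, 0]
    - [1, 0, 0, 0.0003, 0]
    - [1, 0, 0, 0.0003, 0]
    - [1, 0, 0, 0.0003, 0]

```text
time_s: 18.95
tcp_pos: [0.5746, 0.1538, 0.0672]
tcp_rot: [0.0, 0.062, 0.998, 0.0]
ft_force: [-3.6, -0.1, 8.6]
opening: 0.0108
finger_force: 61.1
```

Call:
step_arm:
  moves:
    - [1, 0, 0, -0.0004, 0]
    - [1, 0, 0, -0.0008, 0]
    - [1, 0, 0, -0.0012, 0]
    - [1, 0, 0, -0.0012, 0]

```text
time_s: 19.45
tcp_pos: [0.5746, 0.1538, 0.0677]
tcp_rot: [-0.0, 0.062, 0.998, 0.0]
ft_force: [-2.1, 0.2, 3.1]
opening: 0.0108
finger_force: 60.3
```

Call:
step_arm:
  moves:
    - [1, 0, 0, -0.0004, 0]
    - [1, 0, 0, -0.0004, 0]
    - [0.3, 0, 0, -0.0004, 0]
    - [-0.2, 0, 0, -0.0004, 0]
    - [-1, 0, 0, -0.0004, 0]

```text
time_s: 20.08
tcp_pos: [0.5748, 0.1537, 0.0682]
tcp_rot: [0.0, 0.062, 0.998, 0.0]
ft_force: [-0.2, 0.2, 0.6]
opening: 0.065
finger_force: 0.0
```

Call:
step_arm:
  moves:
    - [-1, 0, 0, 0, 0]
    - [-1, 0, 0, 0, 0]
    - [-1, 0, 0, -0.02, 0]
    - [-1, 0, 0, -0.06, 0]
    - [-1, 0, 0, -0.1, 0]

```text
time_s: 20.7
tcp_pos: [0.5742, 0.1536, 0.169]
tcp_rot: [-0.0, 0.062, 0.998, -0.0]
ft_force: [0.7, 0.3, -0.7]
opening: 0.0856
finger_force: 0.0
```

Run:
```python
from h import *
go(C+.0393*EY,.15,82.83)
im,W=cloud("wrist"); save(im,"pics/wrist3.png")
z=W[...,2]; q=(W[...,:2]-C)@np.array([EX,EY]).T
m=(im.max(2)<60)&(z>.065)&(z<.095)&(abs(q[...,0])<.1)&(abs(q[...,1]-.04)<.03)
r=cv2.minAreaRect((q[m]*1000).astype(np.float32)); print(m.sum(),r)
A_=np.c_[q[m],np.ones(m.sum())]; t=z[m]>.076
print(np.linalg.lstsq(A_[t],z[m][t],rcond=None)[0], np.nanmedian(z[m][t]))
```

```text
t 20.7 tcp [574.2 153.6 169. ] panel [-0.8 38.9] F [ 0.74  0.3  -0.69] shift mm [-0.8  0.4 19. ] turn 0.0004 tilt [-0.001 -0.    -1.   ] open 0.08560510722245686
2127 ((-0.35143280029296875, 39.70201873779297), (148.53135681152344, 11.677494049072266), 0.15214696526527405)
[0.00079778 0.00797823 0.08029557] 0.08067644134567005
```

View pics/wrist3.png

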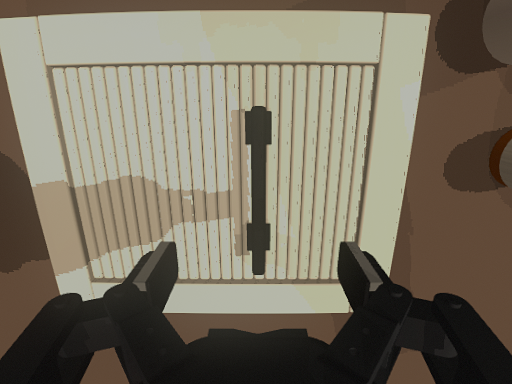

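The wrist view shows the handle standing along the reeds at (258,190), panel x ≈ 0, y ≈ 40 mm, level. Its top reads 80.7 mm; the same camera read it 0.8 mm low on the counter, so it has sunk only about 0.5 mm. Handing in.

```bash
python3 -c "
from bench import robot
print(robot.sign_off())"
```

```text
the job is handed in; nothing more can be done
None
```

I found the batten at about y = +39 mm on the panel, stood the handle on it along the grooves, proved it with about 12 N at roughly 1 mm of sink, released it, and handed the job in after about 21 s; no verdict came back.

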